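# Set the spray-air regulator and lock its knob

## Robot

A 6-joint arm with a two-finger parallel gripper is mounted at the origin on the work surface. World frame = base frame: x ahead of the robot, y to its left, z up, the work surface at z = 0. Lengths are in m, angles in degrees, forces in N, time in s.
With the tool pointing down it reaches from about 0.325 to 0.85 m from the base axis. Payload 4.4 kg.
Tool frame: the origin (TCP) lies midway between the tips of the shut fingers; the grasp point (between the pads) lies 19 mm behind it; z points along the fingers, y is the line along which they close (so a half turn about z gives the same grasp; the last joint's range is limited). The gripper opens to 94 mm and grips with 3 to 60 N. Pads are 16 mm wide; open, the fingers measure 119 mm over their backs; the gripper's body (75 mm by 177 mm) begins 78 mm behind the grasp point.
Start: joints at [64.716, 11.837, 88.321, -0, 79.842, -8.623], TCP at [0.165, 0.551, 0.205] pointing down, gripper open.
Joint ranges: [-156.59, 156.59], [-49.26, 127.26], [12.9, 141.05], [-63.56, 243.56], [4.71, 150.69], [-161.64, 161.64]. Speed limits (degrees/s): [159.86, 159.86, 180, 180, 180, 180].

## Interface

Orientations are given as a 3x3 rotation matrix whose columns are the frame's x, y, z axes.
In Python, from bench import monitor, optics, order gives the robot as it stands. The module is installed in compiled form; this text tells all that it offers.
- The arm moves only by the tool jog_arm, never from a script. Its argument "plan" is a list of rows, each a list of 6 numbers: the shift along the tool's x, y, z in mm, then the turn, a rotation vector about the tool's x, y, z in degrees. A call has exactly 10 rows; each row is the pose to reach, as a shift and turn from the pose commanded when the call began, along the tool's axes at that moment; what a row does not reach only later rows make up. A row lasts 1/12 s, in which the tool goes at most 41.7 mm and 7.16 degrees, less where a joint would pass 70% of its speed; a pose out of reach is approached as far as the arm can. A call with a gripper value outside its range is refused whole. "grip" is the opening, from -1 (shut) to 1 (fully open), so that 0 is half open, set as the call begins (left out, the last holds). The fingers move at their own pace and stop on an object; "grip_force" is the grip in N (left out, the last holds). Time passes only in rows, so rows that repeat a pose let the fingers close, or fill a call up. It gives the time, the measured TCP pose, the force, the opening and the grip force at its end, in the units of the state.
- monitor.read_state(): the state, without advancing time (a new reading comes with each control period).
- optics.capture(name): name is "scene" or "top"; returns a dict with "pixels" (480x640x3 uint8, red, green, blue), "depth" (480x640 float32, m along the optical axis (not along the pixel's ray), 0 where there is no reading), "camera_matrix" (3x3 intrinsics, pixels), "extrinsics" (4x4, takes a point from world to camera coordinates). Camera axes: x right, y down, z forward; pixel columns grow to the right and rows downward; lengths in m; the calibration is good to about 2 mm. A picture is of the moment at which its call begins.
- order.close_job(): hands the job in; it is judged then, once.
The state is a dict: "time_s": time; "q": joint angles; "qd": joint speeds; "joint_torque": joint torques, N m; "tool_pos": TCP position; "tcp_rot": TCP orientation; "force": force on the tool from outside, world axes, zero at the start; "torque": the same for the moment, N m; "grip_width": finger opening in m; "gripper_force": force on a finger pad.
Only numpy, scipy, OpenCV 4.12 (cv2) and the standard library are available. Lean on these libraries where they do the work, as an engineer would, in place of code of your own. Each camera call takes 0.05 s, during which the arm holds its last target. There are 200 camera calls.

## Task

Turn the knob of the spray-air regulator on the bench so that its yellow pointer stands in the red band, find by feel the spot in the band where the knob comes up, and pull the knob straight out (up) until it stops, so that it is locked. Be gentle: when a light pull does not lift it, do not force it, but ease off, turn it a little within the band and try again. Leave the paint can, the bottle and the brush where they are, and let go of the knob at the end.

Things in the scene. Friction and masses are not known exactly. Their poses are not given: they have to be found in the camera images.
- regulator: Air regulator fixed to the bench: 150 x 130 x 12 mm dark base plate, blue cylinder (116 mm across), white dial disc with ticks (128 mm across, its top 92 mm above the bench), pipe stubs to both sides (to 91 mm from the axis), small gauge. Origin: on the bench, on the knob's upright axis; z up. More than 25 N between the lug inside it and its locking plate breaks the lock (see pull).
- knob: Black knob on the dial: round skirt (68 mm across, top 106 mm above the bench) with an upright grip bar 60 mm long, 16 mm thick, 30 mm high (106 to 136 mm above the bench), pinched across its 16 mm from above. Yellow line on top of the bar's pointer half. Origin on the axis at bench level when down; x along the bar to the pointer, z up. Turning takes 0.1 N m. A green collar shows when pulled out.
- knob_grip (a point): The point to grip: on the knob's axis, in the grip bar, 8 mm below the bar's top (128 mm above the bench when down); x axis along the bar towards the pointer, z up. Rises with the knob.
- pointer_tip (a point): Top of the pointer end of the grip bar, 30 mm from the axis.
- mark_mid (a point): Middle of the red band on the dial disc, 49 mm from the axis; x axis outward from the knob axis. The band is 16 mm wide radially and reaches about 0.28 rad to either side of its middle. It does not move.
- dial (a joint): Turn angle of the knob, rad, growing clockwise seen from above; travel 0 to 2.4.
- mark (a joint): Angle of the middle of the red band, same scale as dial: equal values put the pointer at the band's middle. Does not move in a run. The lock's one slot is hidden: anywhere within 0.22 rad to either side of this angle; the lug enters it only within 0.025 rad of the slot's own angle.
- pull (a joint): How far the knob is pulled out, m, upward. 0 down; about 0.002 its lug meets the locking plate (wrong angle); 0.012 fully out at the end stop, locked. Stays where left; moving it takes 3 N beside its 1 N weight. Over 25 N on the lug (pulling hard when blocked or at the end stop, twisting the locked knob) breaks the lock.
- paint_can: Loose green-banded paint can, 100 mm across, 119 mm high; origin at the centre of its underside. Leave alone.
- thinner_bottle: Loose white bottle with a red cap, 64 mm across, 160 mm high; origin at the centre of its underside. Leave alone.
- brush: Loose paint brush lying flat beyond the regulator. Leave alone.

How it is judged (in metres and radians):
On the way, in this order (a step that is already met when the one before it is completed fails the run):
1. the knob, still down, is turned so that its pointer stands in the red band (within 0.28 rad of its middle) (angle between the x axis of knob and the x axis of mark_mid, either way round below 0.28 rad and value of joint pull below 0.004 m), for 0.1 s.
2. the knob is pulled out to its stop (at least 10 mm) (value of joint pull above 0.01 m), for 0.1 s.
At the end, for the whole second after the job is handed in: The knob is out by at least 10 mm of its 12 mm, its pointer in the red band (within 0.28 rad of the middle), at rest and let go (value of joint pull above 0.01 m and angle between the x axis of knob and the x axis of mark_mid, either way round below 0.28 rad and velocity of joint dial between -0.05 and 0.05 rad/s); the robot touches nothing.
It fails at once if the lock is forced: more than 25 N between the knob's lug and the locking plate (contact force between knob and regulator above 25 N).
It fails at once if the paint can is disturbed (moved more than 20 mm) (distance of paint_can from where it was at the start of the episode above 0.02 m).
It fails at once if the bottle is disturbed (moved more than 20 mm) (distance of thinner_bottle from where it was at the start of the episode above 0.02 m).
It fails at once if the brush is disturbed (moved more than 20 mm) (distance of brush from where it was at the start of the episode above 0.02 m).
It also fails if it takes over 64 s, if anything falls off the work surface, if the arm or the gripper's body presses on something with over 40 N, if the wrist force passes 120 N, or if a joint passes its speed limit or range.

## Working session

There is one attempt and no reset: what is moved stays moved. The work goes in short steps, Python scripts to look and compute and a tool call to move; the robot and the scene stay as the last step left them, time stands still between calls to the robot, and variables do not carry over. Pictures are saved under pics/ and viewed, at most 10 in all, crops included, and the job is handed in when it is done.

Besides the shell and the picture viewer there is one more tool, called after "Call:" as name(argument=value, ...), one argument or row to a line, values as JSON. jog_arm: Moves the arm, as the interface text tells. Its arguments: {"type":"object","properties":{"plan":{"type":"array","items":{"type":"array","items":{"type":"number"}}},"grip":{"type":"number"},"grip_force":{"type":"number"}},"required":["plan"]}

```bash
mkdir -p pics; cat > h.py <<'E'
from bench import monitor, optics, order
import numpy as np, cv2
def snap(n,f):
    c=optics.capture(n); cv2.imwrite('pics/'+f,cv2.cvtColor(c['pixels'],cv2.COLOR_RGB2BGR)); np.savez('pics/'+f+'.npz',**c); return c
def world(c,u,v,d=None):
    K=c['camera_matrix'];E=np.linalg.inv(c['extrinsics']); d=c['depth'][v.astype(int),u.astype(int)] if d is None else d
    p=np.stack([(u-K[0,2])*d/K[0,0],(v-K[1,2])*d/K[1,1],d]); return (E[:3,:3]@p).T+E[:3,3]
def st():
    s=monitor.read_state(); print({k:np.round(s[k],4).tolist() for k in ['time_s','q','tool_pos','tcp_rot','force','torque','grip_width','gripper_force']})
E
python3 - <<'E'
from h import *
for n in ['scene','top']:
    c=snap(n,n+'0.png'); print(np.round(np.linalg.inv(c['extrinsics']),3).tolist(), c['camera_matrix'].tolist())
st()
E
```

```text
[[0.126, 0.662, -0.739, 1.291], [0.992, -0.088, 0.09, -0.033], [-0.005, -0.744, -0.668, 0.714], [0.0, 0.0, 0.0, 1.0]] [[512.7931647344353, 0.0, 317.41532542970407], [0.0, 512.7931647344353, 231.55855589327408], [0.0, 0.0, 1.0]]
[[0.029, -0.991, 0.132, 0.518], [-0.999, -0.032, -0.017, 0.051], [0.021, -0.132, -0.991, 0.956], [0.0, 0.0, 0.0, 1.0]] [[455.2524528042786, 0.0, 326.26827288500505], [0.0, 455.2524528042786, 237.74647269128724], [0.0, 0.0, 1.0]]
{'time_s': 0.1, 'q': [64.7145, 11.8803, 88.395, 0.0001, 79.8416, -8.6254], 'tool_pos': [0.1646, 0.5502, 0.2044], 'tcp_rot': [[-0.958, 0.2867, -0.0009], [0.2867, 0.958, -0.0018], [0.0003, -0.002, -1.0]], 'force': [0.127, -0.3559, 0.7021], 'torque': [0.0075, 0.0548, -0.0281], 'grip_width': 0.0939, 'gripper_force': 0.0}
```

View pics/top0.png

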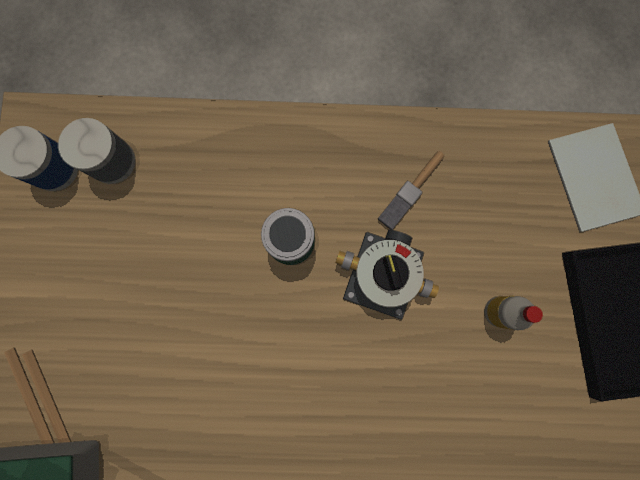

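View pics/scene0.png

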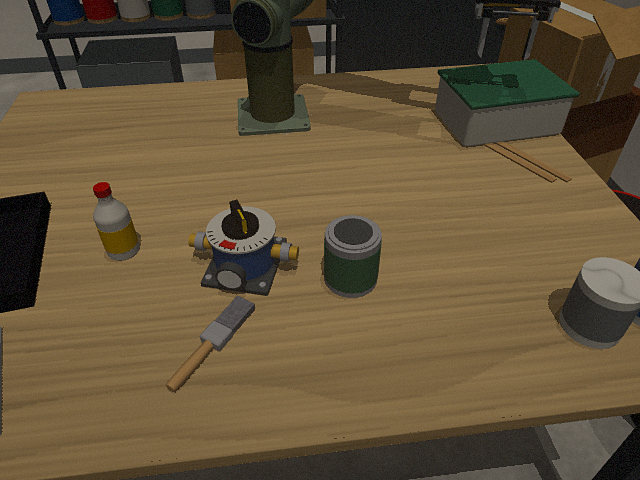

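The top view shows the regulator's dial around (391,273), with the red band near (403,250) and the yellow pointer near (392,263). The can is at (288,236), the bottle at (518,313) and the brush near (410,195). The scene view shows the dial at (242,228).

```bash
cat > meas.py <<'E'
from h import *
def seg(c,cond,box):
    x0,y0,x1,y1=box; P=c['pixels'][y0:y1,x0:x1].astype(int); m=cond(P[...,0],P[...,1],P[...,2]); v,u=np.nonzero(m); return u+x0,v+y0
red=lambda r,g,b:(r>120)&(g<70)&(b<70)
yel=lambda r,g,b:(r>110)&(g>90)&(b<70)
whi=lambda r,g,b:(np.minimum(np.minimum(r,g),b)>130)
def meas(f,box):
    c=np.load('pics/'+f+'.npz'); out={}
    for n,k in [('red',red),('yel',yel)]:
        u,v=seg(c,k,box); p=world(c,u,v); out[n]=p; print(f,n,len(u),np.round(np.median(p,0),4),np.round([u.mean(),v.mean()],1), 'z',np.round(np.percentile(p[:,2],[5,95]),4))
    x0,y0,x1,y1=box; vv,uu=np.mgrid[y0:y1,x0:x1]; p=world(c,uu.ravel(),vv.ravel())
    for lo,hi,n in [(.085,.098,'dial'),(.12,.15,'bar')]:
        q=p[(p[:,2]>lo)&(p[:,2]<hi)]; (cx,cy),r=cv2.minEnclosingCircle(q[:,:2].astype(np.float32)) 
        rect=cv2.minAreaRect(q[:,:2].astype(np.float32)); print(n,len(q),'z',np.median(q[:,2]).round(4),'mec',np.round([cx,cy,r],4),'rect',np.round(rect[0],4),np.round(rect[1],4),round(rect[2],1)); out[n]=q
    return out
E
python3 - <<'E'
from meas import *
meas('top0.png',(345,232,435,315)); meas('scene0.png',(195,190,290,260))
c=cv2.imread('pics/top0.png')[225:325,335:445]; s=cv2.imread('pics/scene0.png')[190:290,190:300]
cv2.imwrite('pics/z0.png',cv2.resize(np.hstack([c,s]),None,fx=3.6,fy=3.6,interpolation=cv2.INTER_CUBIC))
E
```

```text
top0.png red 101 [ 0.6145 -0.11    0.0925] [402.5 250.3] z [0.09   0.0954]
top0.png yel 120 [ 0.5856 -0.0823  0.057 ] [391.1 270.5] z [-0.0007  0.1371]
dial 2485 z 0.0912 mec [ 0.5718 -0.0876  0.064 ] rect [ 0.5711 -0.0877] [0.1259 0.1268] 1.8
bar 331 z 0.1348 mec [ 0.5714 -0.0859  0.0305] rect [ 0.572  -0.0871] [0.0604 0.0165] 17.4
scene0.png red 83 [ 0.6157 -0.1101  0.0922] [227.6 244.1] z [0.0908 0.0939]
scene0.png yel 890 [ 0.3817 -0.0793 -0.0009] [244.1 212.5] z [-0.0034  0.0567]
dial 1776 z 0.0909 mec [ 0.5732 -0.0874  0.0659] rect [ 0.5745 -0.0875] [0.1279 0.1265] 14.6
bar 280 z 0.1341 mec [ 0.5741 -0.0875  0.0323] rect [ 0.5742 -0.0876] [0.0644 0.0165] 16.2
```

View pics/z0.png

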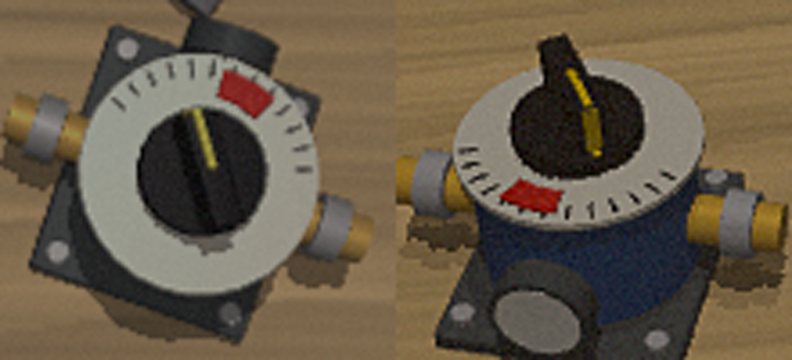

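Call:
jog_arm(
  plan=[
    [-20,-17,0,0,0,0],
    [-50,-43,0,0,0,0],
    [-80,-69,0,0,0,0],
    [-110,-95,0,0,0,0],
    [-140,-121,0,0,0,0],
    [-170,-147,0,0,0,0],
    [-200,-173,0,0,0,0],
    [-230,-199,0,0,0,0],
    [-260,-225,0,0,0,0],
    [-287,-248,0,0,0,0],
  ],
  grip=1,
  grip_force=20,
)

```text
time_s: 0.93
tool_pos: [0.3691, 0.2288, 0.2052]
tcp_rot: [[-0.958, 0.287, -0.0], [0.287, 0.958, -0.0], [0.0, -0.0, -1.0]]
force: [1.0, -0.2, 0.4]
grip_width: 0.094
gripper_force: 0.0
```

Call:
jog_arm(
  plan=[
    [-29,-25,0,0,0,-3],
    [-58,-50,0,0,0,-7],
    [-87,-75,0,0,0,-11],
    [-116,-100,0,0,0,-15],
    [-145,-125,0,0,0,-19],
    [-174,-150,0,0,0,-23],
    [-203,-175,0,0,0,-27],
    [-232,-200,0,0,0,-31],
    [-261,-225,0,0,0,-33.7],
    [-286,-247,0,0,0,-33.7],
  ],
)

```text
time_s: 1.77
tool_pos: [0.5725, -0.0899, 0.2048]
tcp_rot: [[-0.956, -0.294, -0.001], [-0.294, 0.956, 0.0], [0.001, 0.0, -1.0]]
force: [0.2, 0.4, -0.1]
grip_width: 0.0939
gripper_force: 0.0
```

```bash
python3 -c "
from h import *
st()"
```

```text
{'time_s': 1.7667, 'q': [-17.4757, 12.4378, 87.6802, -0.0115, 79.9221, -124.5445], 'tool_pos': [0.5725, -0.0899, 0.2048], 'tcp_rot': [[-0.9559, -0.2936, -0.0007], [-0.2936, 0.9559, 0.0], [0.0007, 0.0002, -1.0]], 'force': [0.201, 0.3859, -0.0549], 'torque': [0.0704, 0.0343, -0.0122], 'grip_width': 0.0939, 'gripper_force': 0.0}
```

Call:
jog_arm(
  plan=[
    [-1,2,10,0,0,0],
    [-1,2,25,0,0,0],
    [-1,2,40,0,0,0],
    [-1,2,55,0,0,0],
    [-1,2,67,0,0,0],
    [-1,2,77,0,0,0],
    [-1,2,85,0,0,0],
    [-1,2,90,0,0,0],
    [-1,2,93,0,0,0],
    [-1,2,93,0,0,0],
  ],
)

```text
time_s: 2.6
tool_pos: [0.5721, -0.0853, 0.112]
tcp_rot: [[-0.956, -0.293, -0.001], [-0.293, 0.956, 0.0], [0.001, 0.0, -1.0]]
force: [0.1, -0.0, -1.3]
grip_width: 0.0939
gripper_force: 0.0
```

Call:
jog_arm(
  plan=[
    [0,0,0,0,0,0],
    [0,0,0,0,0,0],
    [0,0,0,0,0,0],
    [0,0,0,0,0,0],
    [0,0,0,0,0,0],
    [0,0,0,0,0,0],
    [0,0,0,0,0,0],
    [0,0,0,0,0,0],
    [0,0,0,0,0,0],
    [0,0,0,0,0,0],
  ],
  grip=-1,
  grip_force=20,
)

```text
time_s: 3.43
tool_pos: [0.5722, -0.0854, 0.1124]
tcp_rot: [[-0.956, -0.293, -0.0], [-0.293, 0.956, 0.0], [0.0, 0.0, -1.0]]
force: [-0.0, -0.2, -0.3]
grip_width: 0.0305
gripper_force: 0.0
```

```bash
python3 -c "
from h import *
st()"
```

```text
{'time_s': 3.4333, 'q': [-17.0592, 17.489, 92.9222, -0.0008, 69.5926, -124.0965], 'tool_pos': [0.5722, -0.0854, 0.1124], 'tcp_rot': [[-0.9561, -0.293, -0.0001], [-0.293, 0.9561, 0.0], [0.0001, 0.0, -1.0]], 'force': [-0.0088, -0.2477, -0.2913], 'torque': [-0.0117, 0.0117, -0.0346], 'grip_width': 0.0305, 'gripper_force': 0.0}
```

Call:
jog_arm(
  plan=[
    [0,-1,0,0,0,0],
    [0,-2,0,0,0,0],
    [0,-2,0,0,0,0],
    [0,-2,0,0,0,0],
    [0,-2,0,0,0,0],
    [0,-2,0,0,0,0],
    [0,-2,0,0,0,0],
    [0,-2,0,0,0,0],
    [0,-2,0,0,0,0],
    [0,-2,0,0,0,0],
  ],
)

```text
time_s: 4.27
tool_pos: [0.5729, -0.0874, 0.1125]
tcp_rot: [[-0.956, -0.293, 0.0], [-0.293, 0.956, -0.0], [0.0, -0.0, -1.0]]
force: [0.0, -0.3, -1.0]
grip_width: 0.0158
gripper_force: 20.0
```

```bash
python3 -c "
from h import *
st()"
```

```text
{'time_s': 4.2667, 'q': [-17.2268, 17.5823, 92.7931, -0.0062, 69.6209, -124.2633], 'tool_pos': [0.5729, -0.0874, 0.1125], 'tcp_rot': [[-0.9561, -0.293, 0.0], [-0.293, 0.9561, -0.0001], [0.0, -0.0001, -1.0]], 'force': [0.034, -0.3476, -1.0013], 'torque': [-0.0132, -0.0416, 0.0735], 'grip_width': 0.0158, 'gripper_force': 19.9994}
```

Call:
jog_arm(
  plan=[
    [0,0,0,0,0,3],
    [0,0,0,0,0,7],
    [0,0,0,0,0,11],
    [0,0,0,0,0,15],
    [0,0,0,0,0,19],
    [0,0,0,0,0,23],
    [0,0,0,0,0,27],
    [0,0,0,0,0,31],
    [0,0,0,0,0,33],
    [0,0,0,0,0,33],
  ],
)

```text
time_s: 5.1
tool_pos: [0.5728, -0.0877, 0.1124]
tcp_rot: [[-0.961, 0.276, -0.0], [0.276, 0.961, -0.001], [-0.0, -0.001, -1.0]]
force: [0.4, -0.9, -0.6]
grip_width: 0.0158
gripper_force: 20.0
```

```bash
python3 - <<'E'
from h import *
st(); snap('scene','scene1.png'); snap('top','top1.png')
a=cv2.imread('pics/top1.png')[215:325,335:445]; s=cv2.imread('pics/scene1.png')[180:290,190:300]
cv2.imwrite('pics/z1.png',cv2.resize(np.hstack([a,s]),None,fx=3.6,fy=3.6,interpolation=cv2.INTER_CUBIC))
E
```

```text
{'time_s': 5.1, 'q': [-17.2356, 17.5867, 92.792, -0.0325, 69.6122, -91.2302], 'tool_pos': [0.5728, -0.0877, 0.1124], 'tcp_rot': [[-0.9613, 0.2755, -0.0], [0.2755, 0.9613, -0.0006], [-0.0001, -0.0005, -1.0]], 'force': [0.4327, -0.8535, -0.6141], 'torque': [-0.2395, 0.0104, -0.008], 'grip_width': 0.0158, 'gripper_force': 20.0015}
```

View pics/z1.png

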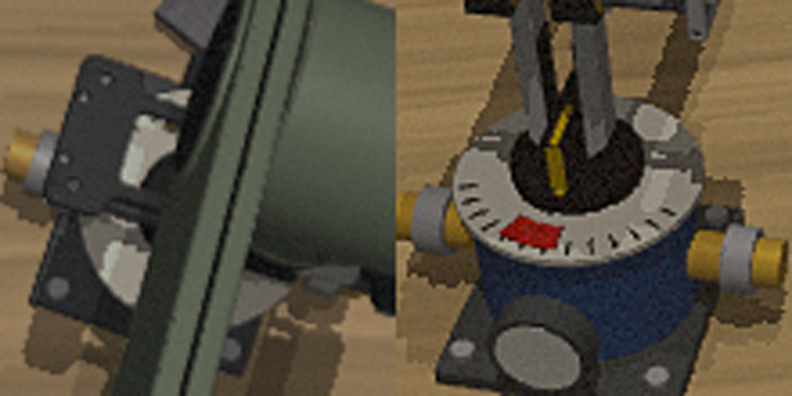

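The picture shows the knob following the gripper: in the scene crop the pointer stands just short of the red band at (532,232). Its yaw is about -16° and the band's middle about -28°. First gentle pull test.

Call:
jog_arm(
  plan=[
    [0,0,-0.5,0,0,0],
    [0,0,-1,0,0,0],
    [0,0,-1.5,0,0,0],
    [0,0,-2,0,0,0],
    [0,0,-2.5,0,0,0],
    [0,0,-3,0,0,0],
    [0,0,-3,0,0,0],
    [0,0,-3,0,0,0],
    [0,0,-3,0,0,0],
    [0,0,-3,0,0,0],
  ],
  grip_force=12,
)

```text
time_s: 6.03
tool_pos: [0.5726, -0.0875, 0.1147]
tcp_rot: [[-0.961, 0.275, -0.001], [0.275, 0.961, -0.0], [0.001, -0.0, -1.0]]
force: [2.9, -3.3, -11.8]
grip_width: 0.0158
gripper_force: 12.0
```

Call:
jog_arm(
  plan=[
    [0,0,1,0,0,0],
    [0,0,2,0,0,0],
    [0,0,2,0,0,1.2],
    [0,0,2,0,0,2.3],
    [0,0,2,0,0,2.3],
    [0,0,1.3,0,0,2.3],
    [0,0,0.6,0,0,2.3],
    [0,0,0,0,0,2.3],
    [0,0,0,0,0,2.3],
    [0,0,0,0,0,2.3],
  ],
)

```text
time_s: 6.87
tool_pos: [0.5727, -0.0874, 0.1147]
tcp_rot: [[-0.95, 0.313, -0.0], [0.313, 0.95, -0.0], [0.0, -0.0, -1.0]]
force: [2.5, -4.5, -9.3]
grip_width: 0.0163
gripper_force: 12.0
```

Call:
jog_arm(
  plan=[
    [0,0,1,0,0,0],
    [0,0,2,0,0,0],
    [0,0,2,0,0,0],
    [0,0,2,0,0,0],
    [0,0,2,0,0,0],
    [0,0,1.3,0,0,0],
    [0,0,0.6,0,0,0],
    [0,0,0,0,0,0],
    [0,0,0,0,0,0],
    [0,0,0,0,0,0],
  ],
  grip_force=25,
)

```text
time_s: 7.7
tool_pos: [0.5727, -0.0874, 0.1146]
tcp_rot: [[-0.95, 0.313, -0.0], [0.313, 0.95, 0.0], [0.0, -0.0, -1.0]]
force: [1.7, -3.6, -7.5]
grip_width: 0.0157
gripper_force: 25.0
```

Call:
jog_arm(
  plan=[
    [0,0,1,0,0,0],
    [0,0,2,0,0,0],
    [0,0,2,0,0,1.2],
    [0,0,2,0,0,2.3],
    [0,0,2,0,0,2.3],
    [0,0,1.2,0,0,2.3],
    [0,0,0.4,0,0,2.3],
    [0,0,-0.2,0,0,2.3],
    [0,0,-0.2,0,0,2.3],
    [0,0,-0.2,0,0,2.3],
  ],
)

```text
time_s: 8.53
tool_pos: [0.5727, -0.0874, 0.1145]
tcp_rot: [[-0.936, 0.351, -0.0], [0.351, 0.936, 0.0], [0.0, -0.0, -1.0]]
force: [0.3, -4.9, -5.1]
grip_width: 0.0157
gripper_force: 25.0
```

Call:
jog_arm(
  plan=[
    [0,0,-0.2,0,0,0],
    [0,0,-0.4,0,0,0],
    [0,0,-0.6,0,0,0],
    [0,0,-0.8,0,0,0],
    [0,0,-0.8,0,0,0],
    [0,0,-0.8,0,0,0],
    [0,0,-0.8,0,0,0],
    [0,0,-0.8,0,0,0],
    [0,0,-0.8,0,0,0],
    [0,0,-0.8,0,0,0],
  ],
)

```text
time_s: 9.37
tool_pos: [0.5727, -0.0874, 0.1146]
tcp_rot: [[-0.936, 0.351, -0.0], [0.351, 0.936, 0.0], [0.0, -0.0, -1.0]]
force: [2.1, -5.6, -8.3]
grip_width: 0.0161
gripper_force: 25.0
```

```bash
python3 -c "
from h import *
st()"
```

```text
{'time_s': 9.3667, 'q': [-17.2351, 17.4389, 92.6984, 0.0001, 69.8908, -86.66], 'tool_pos': [0.5727, -0.0874, 0.1146], 'tcp_rot': [[-0.9362, 0.3514, -0.0005], [0.3514, 0.9362, 0.0001], [0.0005, -0.0, -1.0]], 'force': [2.0789, -5.5861, -8.3291], 'torque': [-1.1806, -0.4417, -0.0566], 'grip_width': 0.0161, 'gripper_force': 24.9982}
```

Call:
jog_arm(
  plan=[
    [0,0,1,0,0,0],
    [0,0,2,0,0,0],
    [0,0,2,0,0,1.2],
    [0,0,2,0,0,2.3],
    [0,0,2,0,0,2.3],
    [0,0,1.2,0,0,2.3],
    [0,0,0.4,0,0,2.3],
    [0,0,-0.5,0,0,2.3],
    [0,0,-0.5,0,0,2.3],
    [0,0,-0.5,0,0,2.3],
  ],
)

```text
time_s: 10.2
tool_pos: [0.5726, -0.0874, 0.1149]
tcp_rot: [[-0.921, 0.389, -0.0], [0.389, 0.921, 0.0], [0.0, 0.0, -1.0]]
force: [4.2, -5.0, -11.2]
grip_width: 0.0158
gripper_force: 25.0
```

Call:
jog_arm(
  plan=[
    [0,0,1,0,0,0],
    [0,0,2,0,0,0],
    [0,0,2,0,0,1.2],
    [0,0,2,0,0,2.3],
    [0,0,2,0,0,2.3],
    [0,0,1.2,0,0,2.3],
    [0,0,0.4,0,0,2.3],
    [0,0,0,0,0,2.3],
    [0,0,0,0,0,2.3],
    [0,0,0,0,0,2.3],
  ],
)

```text
time_s: 11.03
tool_pos: [0.5726, -0.0874, 0.1151]
tcp_rot: [[-0.905, 0.426, -0.0], [0.426, 0.905, 0.0], [0.0, -0.0, -1.0]]
force: [3.1, -6.0, -10.3]
grip_width: 0.016
gripper_force: 25.0
```

Call:
jog_arm(
  plan=[
    [0,0,1,0,0,0],
    [0,0,2,0,0,0],
    [0,0,2,0,0,1.2],
    [0,0,2,0,0,2.3],
    [0,0,2,0,0,2.3],
    [0,0,1.2,0,0,2.3],
    [0,0,0.4,0,0,2.3],
    [0,0,0,0,0,2.3],
    [0,0,0,0,0,2.3],
    [0,0,0,0,0,2.3],
  ],
)

```text
time_s: 11.87
tool_pos: [0.5728, -0.0874, 0.1168]
tcp_rot: [[-0.887, 0.462, 0.0], [0.462, 0.887, -0.0], [-0.0, -0.0, -1.0]]
force: [0.2, -6.1, -2.7]
grip_width: 0.0159
gripper_force: 25.0
```

The knob gives way here, so I lift on slowly.

Call:
jog_arm(
  plan=[
    [0,0,-0.4,0,0,0],
    [0,0,-0.8,0,0,0],
    [0,0,-1.2,0,0,0],
    [0,0,-1.6,0,0,0],
    [0,0,-2,0,0,0],
    [0,0,-2.4,0,0,0],
    [0,0,-2.7,0,0,0],
    [0,0,-3,0,0,0],
    [0,0,-3,0,0,0],
    [0,0,-3,0,0,0],
  ],
)

```text
time_s: 12.7
tool_pos: [0.5728, -0.0875, 0.1197]
tcp_rot: [[-0.887, 0.462, -0.0], [0.462, 0.887, -0.0], [-0.0, -0.0, -1.0]]
force: [-0.1, -4.9, -4.0]
grip_width: 0.0161
gripper_force: 25.0
```

Call:
jog_arm(
  plan=[
    [0,0,-0.5,0,0,0],
    [0,0,-1,0,0,0],
    [0,0,-1.5,0,0,0],
    [0,0,-2,0,0,0],
    [0,0,-2.5,0,0,0],
    [0,0,-3,0,0,0],
    [0,0,-3.5,0,0,0],
    [0,0,-4,0,0,0],
    [0,0,-4,0,0,0],
    [0,0,-4,0,0,0],
  ],
)

```text
time_s: 13.53
tool_pos: [0.5728, -0.0874, 0.1238]
tcp_rot: [[-0.887, 0.462, -0.0], [0.462, 0.887, -0.0], [-0.0, -0.0, -1.0]]
force: [0.9, -5.4, -3.0]
grip_width: 0.0155
gripper_force: 25.0
```

Call:
jog_arm(
  plan=[
    [0,0,-0.3,0,0,0],
    [0,0,-0.6,0,0,0],
    [0,0,-0.9,0,0,0],
    [0,0,-1.2,0,0,0],
    [0,0,-1.5,0,0,0],
    [0,0,-1.5,0,0,0],
    [0,0,-1.5,0,0,0],
    [0,0,-1.5,0,0,0],
    [0,0,-1.5,0,0,0],
    [0,0,-1.5,0,0,0],
  ],
)

```text
time_s: 14.37
tool_pos: [0.5727, -0.0874, 0.1245]
tcp_rot: [[-0.887, 0.462, -0.0], [0.462, 0.887, -0.0], [0.0, -0.0, -1.0]]
force: [2.1, -5.9, -6.1]
grip_width: 0.016
gripper_force: 25.0
```

Call:
jog_arm(
  plan=[
    [0,0,-0.3,0,0,0],
    [0,0,-0.6,0,0,0],
    [0,0,-0.9,0,0,0],
    [0,0,-0.9,0,0,0],
    [0,0,-0.9,0,0,0],
    [0,0,-0.9,0,0,0],
    [0,0,-0.9,0,0,0],
    [0,0,-0.9,0,0,0],
    [0,0,-0.9,0,0,0],
    [0,0,-0.9,0,0,0],
  ],
)

```text
time_s: 15.2
tool_pos: [0.5726, -0.0874, 0.1246]
tcp_rot: [[-0.887, 0.462, -0.0], [0.462, 0.887, 0.0], [0.0, -0.0, -1.0]]
force: [2.9, -5.4, -10.3]
grip_width: 0.0159
gripper_force: 25.0
```

```bash
python3 - <<'E'
from h import *
st(); snap('scene','scene2.png')
s=cv2.imread('pics/scene2.png')[170:290,180:310]
cv2.imwrite('pics/z2.png',cv2.resize(s,None,fx=4.5,fy=4.5,interpolation=cv2.INTER_CUBIC))
E
```

```text
{'time_s': 15.2, 'q': [-17.2334, 16.7793, 92.2573, -0.0035, 70.9899, -79.6858], 'tool_pos': [0.5726, -0.0874, 0.1246], 'tcp_rot': [[-0.8866, 0.4625, -0.0005], [0.4625, 0.8866, 0.0001], [0.0004, -0.0001, -1.0]], 'force': [2.9071, -5.4195, -10.2566], 'torque': [-1.3601, -0.518, 0.0577], 'grip_width': 0.0159, 'gripper_force': 24.9975}
```

View pics/z2.png

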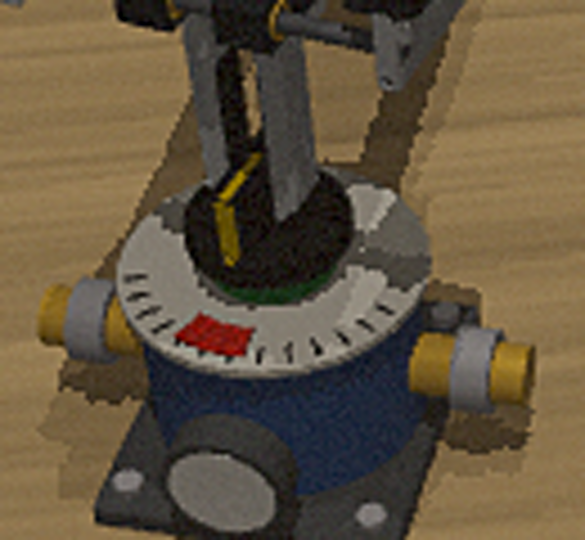

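The green collar shows beneath the knob skirt at about (270,292), and the pointer at (232,250) aims at the red band at (215,335). The knob is at its stop, so I ease off, let go and go up.

Call:
jog_arm(
  plan=[
    [0,0,0.7,0,0,0],
    [0,0,1.4,0,0,0],
    [0,0,1.4,0,0,0],
    [0,0,1.4,0,0,0],
    [0,0,1.4,0,0,0],
    [0,0,1.4,0,0,0],
    [0,0,1.4,0,0,0],
    [0,0,1.4,0,0,0],
    [0,0,1.4,0,0,0],
    [0,0,1.4,0,0,0],
  ],
)

```text
time_s: 16.08
tool_pos: [0.5727, -0.0874, 0.1245]
tcp_rot: [[-0.887, 0.462, -0.0], [0.462, 0.887, -0.0], [0.0, -0.0, -1.0]]
force: [0.7, -5.1, -4.8]
grip_width: 0.016
gripper_force: 25.0
```

Call:
jog_arm(
  plan=[
    [0,0,0,0,0,0],
    [0,0,0,0,0,0],
    [0,0,0,0,0,0],
    [0,0,0,0,0,0],
    [0,0,0,0,0,0],
    [0,0,0,0,0,0],
    [0,0,0,0,0,0],
    [0,0,0,0,0,0],
    [0,0,0,0,0,0],
    [0,0,0,0,0,0],
  ],
  grip=0.3,
)

```text
time_s: 16.92
tool_pos: [0.5728, -0.0873, 0.1249]
tcp_rot: [[-0.887, 0.461, -0.0], [0.461, 0.887, 0.0], [0.0, 0.0, -1.0]]
force: [-0.6, -0.0, -0.3]
grip_width: 0.0614
gripper_force: 0.0
```

Call:
jog_arm(
  plan=[
    [0,0,-5,0,0,0],
    [0,0,-15,0,0,0],
    [0,0,-27,0,0,0],
    [0,0,-40,0,0,0],
    [0,0,-55,0,0,0],
    [0,0,-70,0,0,0],
    [0,0,-82,0,0,0],
    [0,0,-88,0,0,0],
    [0,0,-90,0,0,0],
    [0,0,-90,0,0,0],
  ],
)

```text
time_s: 17.75
tool_pos: [0.5732, -0.0875, 0.2158]
tcp_rot: [[-0.887, 0.461, 0.001], [0.461, 0.887, -0.0], [-0.001, 0.0, -1.0]]
force: [-0.2, -0.5, -0.4]
grip_width: 0.0611
gripper_force: 0.0
```

```bash
python3 - <<'E'
from h import *
st(); snap('scene','scene3.png')
s=cv2.imread('pics/scene3.png')[150:290,180:310]
cv2.imwrite('pics/z3.png',cv2.resize(s,None,fx=4,fy=4,interpolation=cv2.INTER_CUBIC))
E
```

```text
{'time_s': 17.75, 'q': [-17.225, 11.9083, 86.9933, -0.0004, 81.0163, -79.7642], 'tool_pos': [0.5732, -0.0875, 0.2158], 'tcp_rot': [[-0.8873, 0.4611, 0.0014], [0.4611, 0.8873, -0.0004], [-0.0014, 0.0002, -1.0]], 'force': [-0.2406, -0.4806, -0.37], 'torque': [0.0006, -0.0058, 0.042], 'grip_width': 0.0611, 'gripper_force': 0.0}
```

View pics/z3.png

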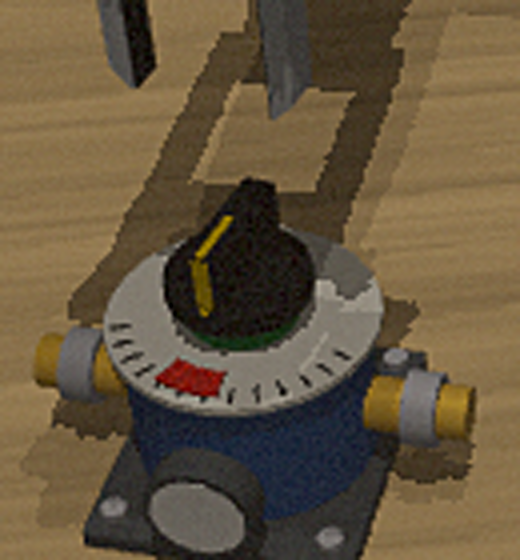

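The fingers are clear of the knob. The knob stays up, with the green collar at (235,340), and the pointer at (203,300) aims at the red band at (190,378).

```bash
python3 -c "
from bench import order
print(order.close_job())"
```

```text
the job is handed in; nothing more can be done
None
```

The knob is turned into the red band and pulled out to its stop with the green collar showing; I let go of it and handed the job in at about 18 s, but no verdict came back.

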